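# Hand the polished rings over to the setter, in reverse order

## Robot

A 6-joint arm with a two-finger parallel gripper is mounted at the origin on the work surface. World frame = base frame: x ahead of the robot, y to its left, z up, the work surface at z = 0. Lengths are in mm, angles in rad, forces in N, time in s.
With the tool pointing down it reaches from about 375 to 925 mm from the base axis. Payload 5.7 kg.
Tool frame: the origin (TCP) lies at the very end of the fingers, on their centre line; the grasp point (between the pads) lies 19 mm behind it (arm.pinch_z is the distance from the TCP to the grasp point, in mm); z points along the fingers, y is the line along which they close (so a half turn about z gives the same grasp; the last joint's range is limited). The gripper opens to 88 mm and grips with 3 to 60 N. Pads are 20 mm wide; open, the fingers measure 115 mm over their backs; the gripper's body (75 mm by 178 mm) begins 61 mm behind the grasp point.
Start: joints at [1.208, 0.359, 1.51, -0, 1.272, -0.115], TCP at [147.157, 581.642, 222.623] pointing down, gripper open.
Joint ranges: [-2.97, 2.97], [-1.01, 2.36], [0.21, 2.38], [-0.96, 4.11], [0.2, 2.71], [-2.98, 2.98]. Speed limits (rad/s): [2.39, 2.39, 3.14, 3.14, 3.14, 3.14].

## Interface

Orientations are given as a unit quaternion [x, y, z, w].
In Python, from bench import arm gives the robot as it stands.
- The arm moves only by the shell command python3 -m pendant 'ROWS' [FORCE]. ROWS is a JSON object of lists of equal length, an entry for each row: "slide": the shift along the tool's x, y, z in units of 25 mm (1.0 is 25 mm), a list of three; "dr": the turn, a rotation vector about the tool's x, y, z in units of 6 degrees (1.0 is 6 degrees), a list of three; "fingers": the opening, from -1 (shut) to 1 (fully open). A call has 1 to 10 rows; each row shifts and turns the commanded pose from where the row before left it, along the tool's axes as they then stand; what a row does not reach is not made up. A row lasts 1/8 s, in which the tool goes at most 62.5 mm and 10.7 degrees, less where a joint would pass 70% of its speed; a pose out of reach is approached as far as the arm can. A call is refused whole if a number of a shift passes 1 or a number of a turn 1, either way. A call with a gripper value outside its range is refused whole. The fingers move at their own pace and stop on an object; FORCE is the grip in N (left out, the last holds). Time passes only in rows, so rows that do not move let the fingers close. It gives the time, the measured TCP pose, the force, the opening and the grip force at its end, in the units of the state.
- arm.sense(): the state, without advancing time (a new reading comes with each control period).
- arm.camera(name): name is "scene" or "top" or "wrist"; returns a dict with "frame" (400x640x3 uint8, red, green, blue), "range_z" (400x640 float32, mm along the optical axis (not along the pixel's ray), 0 where there is no reading), "intrinsics" (3x3 intrinsics, pixels), "R" (3x3) and "t" (3): a world point X has camera coordinates R X + t. Camera axes: x right, y down, z forward; pixel columns grow to the right and rows downward; lengths in mm; the calibration is good to about 2 mm. A picture is of the moment at which its call begins.
- arm.job_done(): hands the job in; it is judged then, once.
The state is a dict: "time_s": time; "joint_pos": joint angles; "qvel": joint speeds; "tau": joint torques, N m; "position": TCP position; "eef_rot": TCP orientation; "force": force on the tool from outside, world axes, zero at the start; "torque": the same for the moment, N m; "finger_gap": finger opening in mm; "gripper_force": force on a finger pad.
Only numpy, scipy, OpenCV 4.12 (cv2) and the standard library are available. Lean on these libraries where they do the work, as an engineer would, in place of code of your own. Each camera call takes 0.05 s, during which the arm holds its last target. There are 200 camera calls.

## Task

Move the four ring clamps from the coloured cups of the steel rack into the pockets of the wooden rack, in the reverse of the order they start in: seen from the robot, the left-most clamp goes into the right-most pocket, the second from the left into the second pocket from the right, and so on, one clamp in each pocket. Keep the clamps upright, set each one down gently (without dropping it) on the floor of its pocket, and leave them all standing still.

Things in the scene. Friction and masses are not known exactly. Their poses are not given: they have to be found in the camera images.
- polish_rack: source rack, fixed, nearer or farther than the wooden one: dark steel strip 64 x 250 mm, 8 mm thick, with four coloured square cups in a row. Origin: centre of its underside, on the table; y along the row to the robot's left, x away from the robot (yaw within 0.15 rad). Cup centres at y = +87, +29, -29, -87 mm
- setting_rack: destination rack, fixed: light wooden block 64 x 250 mm, 30 mm high, four square pockets in a row, empty at the start. Origin: centre of its underside, on the table; y along the row to the robot's left, x away from the robot (yaw within 0.15 rad). Pocket centres at y = +87, +29, -29, -87 mm; pockets 48 x 48 mm, floor 12 mm above the origin, walls up to 30 mm
- clamp_red: red ring clamp, loose, upright in the red cup: round red handle, brass band low down, wooden jaws on top holding a gold ring. 116 mm high, 80 to 170 g; foot 30 mm wide, handle 28 mm in diameter from 12 to 88 mm above the foot (grip here), jaws 21 x 22 mm up to 102 mm, ring above. Origin: centre of the foot's underside; z up along the clamp
- clamp_blue: blue ring clamp, loose, upright in the blue cup: round blue handle, brass band low down, wooden jaws on top holding a gold ring. 116 mm high, 80 to 170 g; foot 30 mm wide, handle 28 mm in diameter from 12 to 88 mm above the foot (grip here), jaws 21 x 22 mm up to 102 mm, ring above. Origin: centre of the foot's underside; z up along the clamp
- clamp_green: green ring clamp, loose, upright in the green cup: round green handle, brass band low down, wooden jaws on top holding a gold ring. 116 mm high, 80 to 170 g; foot 30 mm wide, handle 28 mm in diameter from 12 to 88 mm above the foot (grip here), jaws 21 x 22 mm up to 102 mm, ring above. Origin: centre of the foot's underside; z up along the clamp
- clamp_yellow: yellow ring clamp, loose, upright in the yellow cup: round yellow handle, brass band low down, wooden jaws on top holding a gold ring. 116 mm high, 80 to 170 g; foot 30 mm wide, handle 28 mm in diameter from 12 to 88 mm above the foot (grip here), jaws 21 x 22 mm up to 102 mm, ring above. Origin: centre of the foot's underside; z up along the clamp
- cup_red: red square cup fixed on the steel source rack, 54 x 54 mm outside, 46 mm inside, 20 mm high, floor 4 mm thick; the red clamp stands in it at the start. Origin: centre of its underside, on the steel strip. Cups come in any order along the rack and stay there
- cup_blue: blue square cup fixed on the steel source rack, 54 x 54 mm outside, 46 mm inside, 20 mm high, floor 4 mm thick; the blue clamp stands in it at the start. Origin: centre of its underside, on the steel strip. Cups come in any order along the rack and stay there
- cup_green: green square cup fixed on the steel source rack, 54 x 54 mm outside, 46 mm inside, 20 mm high, floor 4 mm thick; the green clamp stands in it at the start. Origin: centre of its underside, on the steel strip. Cups come in any order along the rack and stay there
- cup_yellow: yellow square cup fixed on the steel source rack, 54 x 54 mm outside, 46 mm inside, 20 mm high, floor 4 mm thick; the yellow clamp stands in it at the start. Origin: centre of its underside, on the steel strip. Cups come in any order along the rack and stay there

How it is judged:
By the outcome, as a careful person would: the job done as asked, in the order asked, and still so for the second after the job is handed in, with the robot touching nothing.
It also fails if it takes over 106 s, if anything falls off the work surface, if the arm or the gripper's body presses on something with over 40 N, if the wrist force passes 120 N, or if a joint passes its speed limit or range.

## Working session

There is one attempt and no reset: what is moved stays moved. The work goes in short steps, Python scripts to look and compute and a shell command to move; the robot and the scene stay as the last step left them, time stands still between calls to the robot, and variables do not carry over. Pictures are saved under pics/ and viewed, at most 14 in all, crops included, and the job is handed in when it is done.

```bash
mkdir -p pics; ls; python3 - <<'E'
from bench import arm
import cv2
s=arm.sense();print(s)
for n in("top","scene"):
    c=arm.camera(n);cv2.imwrite(f"pics/{n}0.png",c["frame"][:,:,::-1]);print(n,c["intrinsics"],c["R"],c["t"])
E
```

```text
pics
{'time_s': 0.0, 'joint_pos': array([ 1.20791652e+00,  3.59486534e-01,  1.51139121e+00, -3.68803496e-05,
        1.27248953e+00, -1.15102843e-01]), 'qvel': array([ 1.10653057e-03, -7.64383505e-04,  3.48961214e-05, -5.03855617e-04,
        1.24852343e-03, -3.82812103e-05]), 'tau': array([ 3.09439260e-03, -5.15377879e+01, -2.70735472e+01,  6.75258134e-02,
        3.48009006e-02, -1.20189179e-04]), 'position': array([146.93378158, 581.04337462, 221.83626978]), 'eef_rot': array([ 1.23566367e-01,  9.92335914e-01, -8.66262545e-04, -1.92926589e-04]), 'force': array([0.15459034, 0.57572751, 0.54781748]), 'torque': array([0.02360681, 0.00938781, 0.00504775]), 'gripper_force': 0.0, 'finger_gap': 87.5944939963846}
top [[423.75508421   0.         324.04570263]
 [  0.         423.75508421 203.20237896]
 [  0.           0.           1.        ]] [[ 0.00588253 -0.99982348  0.01784407]
 [-0.99298773 -0.00794739 -0.11795005]
 [ 0.11807104 -0.0170251  -0.99285919]] [-39.23018022 568.89854913 660.44385448]
scene [[379.39058554   0.         323.88879119]
 [  0.         379.39058554 202.95104245]
 [  0.           0.           1.        ]] [[ 0.08373183  0.99642233  0.01146791]
 [ 0.64575299 -0.04549211 -0.76218996]
 [-0.7589414   0.07122499 -0.64725184]] [ -13.43167421 -303.03959633 1094.6783873 ]
```

View pics/top0.png

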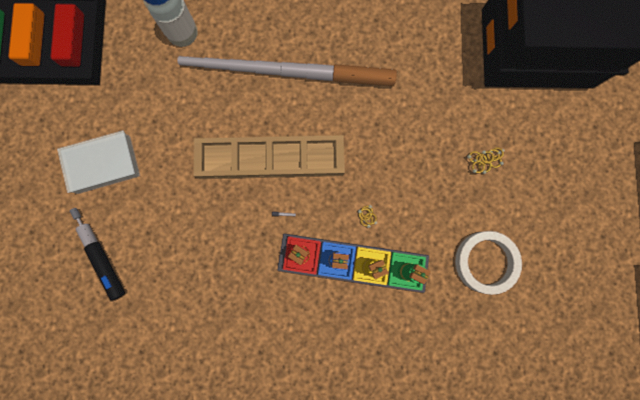

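View pics/scene0.png

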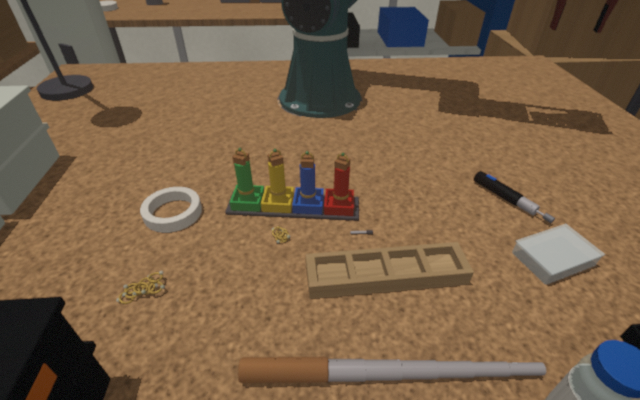

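The top view shows the wooden rack at about (269,157). The steel rack at (353,263) holds red, blue, yellow and green from left to right. The scene view agrees, since it faces the robot and so mirrors the order. So red goes to the right-most pocket, then blue, yellow, and green to the left-most.

```bash
cat > h.py <<'E'
from bench import arm
import cv2, numpy as np
HUE={'red':((0,6),(174,180)),'blue':((100,130),),'yellow':((22,33),),'green':((50,85),)}
def look(n):
    c=arm.camera(n);K,R,t=c["intrinsics"],c["R"],c["t"];d=c["range_z"]
    v,u=np.mgrid[:400,:640]
    p=np.stack([(u-K[0,2])/K[0,0]*d,(v-K[1,2])/K[1,1]*d,d],-1)
    P=(p-t)@R; P[d<=0]=np.nan
    return c,P,cv2.cvtColor(c["frame"],cv2.COLOR_RGB2HSV)
def mask(hsv,col):
    m=np.zeros(hsv.shape[:2],bool)
    for a,b in HUE[col]: m|=(hsv[...,0]>=a)&(hsv[...,0]<=b)
    return m&(hsv[...,1]>150)&(hsv[...,2]>40)
def circ(q,r):  # axis of a vertical cylinder of known radius, seen from one side
    from scipy.optimize import least_squares
    f=least_squares(lambda c:np.hypot(*(q-c).T)-r,q.mean(0)-0,loss='soft_l1');return f.x,np.abs(f.fun).mean()
E
python3 - <<'E'
from h import *
np.set_printoptions(precision=1,suppress=True)
for n in("top","scene"):
    c,P,h=look(n); z=P[...,2]
    near=(abs(P[...,1])<300)&(P[...,0]>300)&(P[...,0]<800)
    t=near&(z>-5)&(z<5);print(n,"table z",np.nanmedian(z[near&(abs(z)<15)]))
    for col in HUE:
        m=mask(h,col)&near
        rim=m&(z>24)&(z<32)
        r=cv2.minAreaRect(P[rim][:,:2].astype(np.float32)) if rim.sum()>4 else None
        q=P[m&(z>50)&(z<98)]
        print(col,"rim",rim.sum(),r,np.median(z[rim]),"handle",len(q),q.mean(0) if len(q) else None)
    w=near&(z>22)&(z<36)&(P[...,0]>560)&(P[...,1]<230)
    k=cv2.morphologyEx(w.astype(np.uint8),cv2.MORPH_OPEN,np.ones((3,3)))
    N,L,S,C=cv2.connectedComponentsWithStats(k);i=1+np.argmax(S[1:,4])
    print("wood",S[i],np.median(z[L==i]),cv2.minAreaRect(P[L==i][:,:2].astype(np.float32)))
E
```

```text
top table z -0.2566674125084809
red rim 299 ((484.525390625, 0.07917404174804688), (53.88996887207031, 53.45162582397461), 81.88954162597656) 27.524474000711244 handle 6 [487.4  -2.5  97.1]
blue rim 280 ((476.5517883300781, -57.3596305847168), (53.81318283081055, 52.865196228027344), 82.03801727294922) 27.563321231517087 handle 10 [479.9 -46.   74.8]
yellow rim 314 ((467.9522399902344, -114.80972290039062), (54.31841278076172, 53.913021087646484), 81.8669204711914) 27.570955068045876 handle 66 [ 467.7 -102.1   76.1]
green rim 203 ((460.5155334472656, -170.97024536132812), (52.252925872802734, 51.463748931884766), 82.51869201660156) 27.519487991325043 handle 100 [ 461.1 -162.    75.4]
wood [ 194  136  151   41 2657] 29.41883321577246 ((649.3342895507812, 56.727455139160156), (65.0575942993164, 250.00485229492188), 1.7943800687789917)
scene table z 0.011213660741104064
red rim 230 ((486.6750793457031, -0.19116592407226562), (53.6897087097168, 54.15843200683594), 81.72785186767578) 27.531529880739313 handle 298 [497.4   1.1  74.9]
blue rim 85 ((481.27777099609375, -56.617332458496094), (51.02372741699219, 49.34828186035156), 81.0406265258789) 27.58880729933223 handle 0 None
yellow rim 236 ((471.2536315917969, -115.06504821777344), (54.11265563964844, 55.41144561767578), 81.51661682128906) 27.45556759492724 handle 293 [ 477.4 -112.    74.3]
green rim 0 None nan handle 0 None
wood [ 305  242  168   47 3189] 29.43340053762447 ((650.0809326171875, 57.06590270996094), (67.4603500366211, 250.6907501220703), 1.9305369853973389)
  return _methods._mean(a, axis=axis, dtype=dtype,
  ret = ret.dtype.type(ret / rcount)
```

```bash
python3 - <<'E'
from h import *
np.set_printoptions(precision=1,suppress=True)
rim={'red':(485.6,0),'blue':(478,-57.2),'yellow':(469.6,-115),'green':(461.5,-172)}
cl={k:[] for k in rim}; lk={k:[] for k in rim}
for n in("scene","top"):
    c,P,h=look(n); z=P[...,2]
    for k,(x,y) in rim.items():
        a=(np.hypot(P[...,0]-x,P[...,1]-y)<27)
        q=P[a&(z>45)&(z<95)][:,:2]
        for lo,hi in((45,70),(70,95)):
            b=P[a&(z>lo)&(z<hi)][:,:2]
            if len(b)>10: print(n,k,lo,len(b),*circ(b,14))
        b=a&(z>104)
        if b.any():print("   top part",b.sum(),P[b].mean(0),P[b][:,2].max())
E
python3 -m pendant '{"slide":[[0,0,0]],"dr":[[0,0,1]],"fingers":[1]}' 25
```

```text
scene red 45 166 [485.5   2.2] 0.5917015536508011
scene red 70 172 [485.6   2.4] 0.5776095843392752
   top part 178 [489.7   1.3 113.4] 127.8158913999246
scene blue 45 163 [476.7 -58.1] 0.59766478158982
scene blue 70 179 [476.8 -58. ] 0.6101928904076706
   top part 171 [481.3 -58.4 113.4] 128.52532001531665
scene yellow 45 169 [ 465.4 -113.3] 0.5981673886936865
scene yellow 70 179 [ 465.6 -113.2] 0.660722259514545
   top part 179 [ 469.8 -112.8  113.2] 127.88300847943694
scene green 45 171 [ 459.  -173.2] 0.628283573082302
scene green 70 178 [ 458.9 -173.3] 0.5504834195658955
   top part 178 [ 463.1 -173.   112.9] 127.43174195333148
   top part 214 [485.4   2.2 115.3] 127.72196190311304
   top part 212 [476.5 -57.7 115.4] 128.92747988071278
top yellow 45 28 [ 465.2 -113.4] 0.11097329766177129
top yellow 70 32 [ 465.3 -113.3] 0.12481937264109616
   top part 235 [ 465.5 -112.3  114.9] 129.01110997524302
top green 45 59 [ 458.4 -173.3] 0.19906954355807288
top green 70 62 [ 458.5 -173.3] 0.16292527023307463
   top part 236 [ 458.8 -171.8  114.8] 127.69376280502833
time_s: 0.42
position: [147.1, 581.5, 222.5]
eef_rot: [0.176, 0.984, -0.0, -0.0]
force: [-0.1, -0.8, 0.2]
finger_gap: 88.0
gripper_force: 0.0
```

Each clamp stands within a few mm of its cup centre, with its top at 128 mm as expected. I'll use tool yaw 0, which makes tool x = world y, tool y = world x and tool z down.

```bash
python3 -m pendant '{"slide":[[0,0,0],[0,0,0],[0,0,0],[0,0,0],[0,0,0],[0,0,0],[0,0,0],[0,0,0],[0,0,0],[0,0,0]],"dr":[[0,0,1],[0,0,1],[0,0,1],[0,0,1],[0,0,1],[0,0,1],[0,0,1],[0,0,1],[0,0,1],[0,0,1]],"fingers":[1,1,1,1,1,1,1,1,1,1]}' | head -3
python3 -m pendant '{"slide":[[0,0,0],[0,0,0],[-1,1,0],[-1,1,0],[-1,1,0],[-1,1,0],[-1,1,0],[-1,1,0],[-1,1,0],[-1,1,0]],"dr":[[0,0,1],[0,0,0.6],[0,0,0],[0,0,0],[0,0,0],[0,0,0],[0,0,0],[0,0,0],[0,0,0],[0,0,0]],"fingers":[1,1,1,1,1,1,1,1,1,1]}' | head -3
python3 -m pendant '{"slide":[[-1,1,0],[-1,1,0],[-1,1,0],[-1,1,0],[-1,1,0],[-1,0.5,0],[-1,0,0],[-1,0,0],[-1,0,0],[-1,0,0]],"dr":[[0,0,0],[0,0,0],[0,0,0],[0,0,0],[0,0,0],[0,0,0],[0,0,0],[0,0,0],[0,0,0],[0,0,0]],"fingers":[1,1,1,1,1,1,1,1,1,1]}'
python3 -m pendant '{"slide":[[-1,0,0],[-1,0,0],[-1,0,0],[-1,0,0],[0,0,0],[0,0,0]],"dr":[[0,0,0],[0,0,0],[0,0,0],[0,0,0],[0,0,0],[0,0,0]],"fingers":[1,1,1,1,1,1]}'
```

```text
time_s: 1.68
position: [147.1, 581.6, 222.5]
eef_rot: [0.645, 0.764, -0.0, 0.0]
time_s: 2.92
position: [348.6, 381.5, 222.7]
eef_rot: [0.706, 0.708, 0.0, 0.0]
time_s: 4.18
position: [486.2, 132.0, 222.7]
eef_rot: [0.706, 0.708, 0.0, 0.0]
force: [0.8, -0.0, 0.9]
finger_gap: 88.0
gripper_force: 0.0
time_s: 4.92
position: [486.5, 33.3, 222.7]
eef_rot: [0.706, 0.708, 0.0, -0.0]
force: [0.1, 0.6, 0.1]
finger_gap: 87.4
gripper_force: 0.0
```

```bash
python3 -m pendant '{"slide":[[-0.62,0,0],[-0.62,0,0],[0,0,1],[0,0,1],[0,0,1],[0,0,1],[0,0,1],[0,0,1],[0,0,0.46],[0,0,0]],"dr":[[0,0,0],[0,0,0],[0,0,0],[0,0,0],[0,0,0],[0,0,0],[0,0,0],[0,0,0],[0,0,0],[0,0,0]],"fingers":[1,1,1,1,1,1,1,1,1,1]}'
python3 -m pendant '{"slide":[[0,0,0],[0,0,0],[0,0,0],[0,0,0],[0,0,0],[0,0,0],[0,0,0],[0,0,0]],"dr":[[0,0,0],[0,0,0],[0,0,0],[0,0,0],[0,0,0],[0,0,0],[0,0,0],[0,0,0]],"fingers":[0.2,0,-0.2,-1,-1,-1,-1,-1]}' 25
```

```text
time_s: 6.18
position: [486.3, 1.5, 60.7]
eef_rot: [0.706, 0.708, -0.001, -0.001]
force: [0.9, 0.6, 0.5]
finger_gap: 87.9
gripper_force: 0.0
time_s: 7.18
position: [486.5, 1.8, 61.1]
eef_rot: [0.706, 0.708, -0.0, -0.0]
force: [-0.4, 0.4, 0.6]
finger_gap: 27.2
gripper_force: 25.0
```

```bash
python3 - <<'E'
from h import *
c,P,h=look("scene");cv2.imwrite("pics/g1.png",cv2.resize(c["frame"][60:260,180:420,::-1],None,fx=3,fy=3))
E
```

```text
(no output)
```

View pics/g1.png

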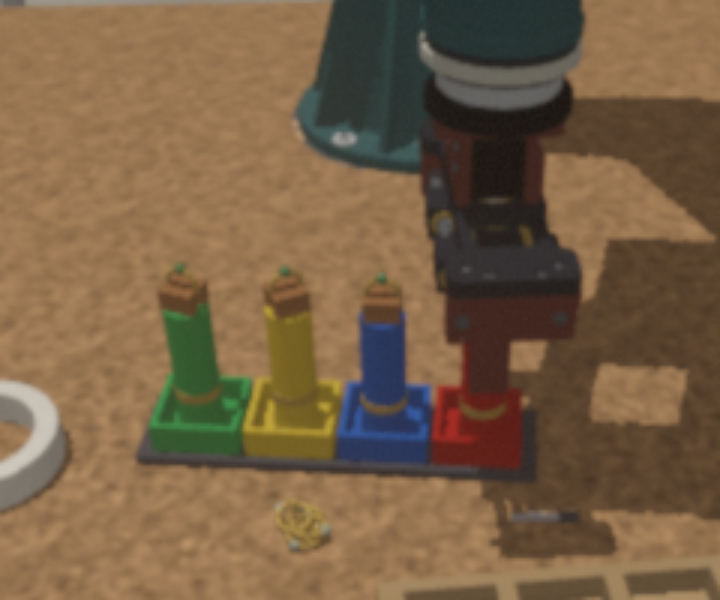

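The gripper holds the red clamp upright (gap 27.2 mm, 25 N), and the other three are untouched. I'll lift it and carry it to the right-most pocket at (652.5, -30).

```bash
python3 -m pendant '{"slide":[[0,0,0.0],[0,0,-0.5],[0,0,-1],[0,0,-1],[0,0,-1],[0,0,-1],[0,0,-0.5],[0,0.32,0],[-0.32,0.66,0],[-0.32,0.66,0]],"dr":[[0,0,0],[0,0,0],[0,0,0],[0,0,0],[0,0,0],[0,0,0],[0,0,0],[0,0,0],[0,0,0],[0,0,0]],"fingers":[-1,-1,-1,-1,-1,-1,-1,-1,-1,-1]}'
python3 -m pendant '{"slide":[[-0.32,1,0],[-0.32,1,0],[0,1,0],[0,1,0],[0,0.7,0],[0,0.3,0],[0,0,0],[0,0,0],[0,0,0],[0,0,0]],"dr":[[0,0,0],[0,0,0],[0,0,0],[0,0,0],[0,0,0],[0,0,0],[0,0,0],[0,0,0],[0,0,0],[0,0,0]],"fingers":[-1,-1,-1,-1,-1,-1,-1,-1,-1,-1]}'
python3 - <<'E'
from h import *
np.set_printoptions(precision=1,suppress=True)
c,P,h=look("scene");m=mask(h,'red')&(P[...,0]>580)
q=P[m];print(len(q),q.min(0),q.max(0))
for lo,hi in((150,175),(175,200),(200,215)):
    b=q[(q[:,2]>lo)&(q[:,2]<hi)][:,:2]
    if len(b)>10: print(lo,len(b),*circ(b,14))
cv2.imwrite("pics/c1.png",cv2.resize(c["frame"][60:310,220:500,::-1],None,fx=2.4,fy=2.4))
E
```

```text
time_s: 8.48
position: [528.8, -14.6, 185.3]
eef_rot: [0.706, 0.708, -0.0, -0.0]
force: [0.3, -0.4, -1.0]
finger_gap: 27.5
gripper_force: 25.0
time_s: 9.72
position: [652.5, -29.6, 186.4]
eef_rot: [0.706, 0.708, -0.0, 0.0]
force: [0.7, 0.1, -0.8]
finger_gap: 27.4
gripper_force: 25.0
468 [652.6 -43.4 136.7] [674.8 -15.1 220. ]
150 194 [651.7 -29.4] 0.4112865538884467
175 83 [674.6 -36.9] 3.2106231044072993
200 31 [665.4 -53.3] 0.29394583612321284
```

View pics/c1.png

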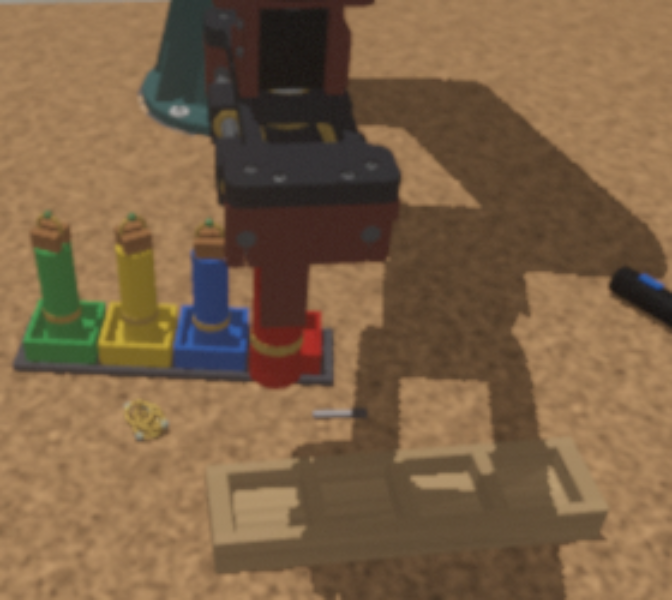

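The red clamp hangs upright above the right-most pocket, with its foot at about 137 mm and its axis at (651.7, -29.4), in agreement with the TCP. Now I'll lower it, slowly at the end.

```bash
python3 -m pendant '{"slide":[[0,0,0.5],[0,0,1],[0,0,1],[0,0,1],[0,0,0.8],[0,0,0.4],[0,0,0.1],[0,0,0],[0,0,0],[0,0,0]],"dr":[[0,0,0],[0,0,0],[0,0,0],[0,0,0],[0,0,0],[0,0,0],[0,0,0],[0,0,0],[0,0,0],[0,0,0]],"fingers":[-1,-1,-1,-1,-1,-1,-1,-1,-1,-1]}'
python3 -m pendant '{"slide":[[0,0,0.06],[0,0,0.06],[0,0,0.04],[0,0,0],[0,0,0]],"dr":[[0,0,0],[0,0,0],[0,0,0],[0,0,0],[0,0,0]],"fingers":[-1,-1,-1,-1,-1]}'
```

```text
time_s: 11.02
position: [653.3, -29.7, 66.9]
eef_rot: [0.706, 0.708, 0.0, 0.001]
force: [0.2, 0.4, -1.6]
finger_gap: 27.2
gripper_force: 25.0
time_s: 11.65
position: [652.8, -29.6, 62.2]
eef_rot: [0.706, 0.708, -0.0, 0.0]
force: [-0.2, -0.7, -1.1]
finger_gap: 27.5
gripper_force: 25.0
```

```bash
python3 -m pendant '{"slide":[[0,0,0.03],[0,0,0],[0,0,0]],"dr":[[0,0,0],[0,0,0],[0,0,0]],"fingers":[-1,-1,-1]}'
python3 -m pendant '{"slide":[[0,0,0.03],[0,0,0],[0,0,0]],"dr":[[0,0,0],[0,0,0],[0,0,0]],"fingers":[-1,-1,-1]}'
```

```text
time_s: 12.02
position: [652.8, -29.6, 61.4]
eef_rot: [0.706, 0.708, -0.0, 0.0]
force: [-0.2, -0.1, -0.8]
finger_gap: 27.5
gripper_force: 25.0
time_s: 12.4
position: [653.0, -29.7, 61.1]
eef_rot: [0.706, 0.708, 0.0, 0.0]
force: [-0.7, -0.3, 4.5]
finger_gap: 27.7
gripper_force: 25.0
```

The force reads +4.5 N at TCP z 61.1, so the foot is on the floor. I'll release it and rise.

```bash
python3 -m pendant '{"slide":[[0,0,0],[0,0,0],[0,0,0],[0,0,0],[0,0,0],[0,0,-0.5],[0,0,-1],[0,0,-1],[0,0,-1],[0,0,-1]],"dr":[[0,0,0],[0,0,0],[0,0,0],[0,0,0],[0,0,0],[0,0,0],[0,0,0],[0,0,0],[0,0,0],[0,0,0]],"fingers":[-0.3,-0.2,0.2,0.6,1,1,1,1,1,1]}'
python3 -m pendant '{"slide":[[0,0,-0.5],[-0.1,-1,0],[-0.1,-1,0],[-0.1,-1,0],[-0.2,-1,0],[-0.2,-1,0],[-0.2,-1,0],[-0.2,-1,0],[0,0,0],[0,0,0]],"dr":[[0,0,0],[0,0,0],[0,0,0],[0,0,0],[0,0,0],[0,0,0],[0,0,0],[0,0,0],[0,0,0],[0,0,0]],"fingers":[1,1,1,1,1,1,1,1,1,1]}'
python3 - <<'E'
from h import *
np.set_printoptions(precision=1,suppress=True)
c,P,h=look("scene");m=mask(h,'red')&(P[...,0]>600);q=P[m];z=q[:,2]
print(len(q),q.max(0))
for lo,hi in((35,65),(65,95)):print(*circ(q[(z>lo)&(z<hi)][:,:2],14))
cv2.imwrite("pics/c2.png",cv2.resize(c["frame"][60:310,220:500,::-1],None,fx=2.4,fy=2.4))
E
```

```text
time_s: 13.65
position: [653.0, -29.6, 175.1]
eef_rot: [0.706, 0.708, 0.0, 0.0]
force: [0.4, -0.7, -1.6]
finger_gap: 87.8
gripper_force: 0.0
time_s: 14.9
position: [479.0, -57.8, 186.0]
eef_rot: [0.706, 0.708, 0.0, 0.001]
force: [0.6, 0.1, 0.3]
finger_gap: 87.9
gripper_force: 0.0
602 [668.  -16.8 101.1]
[652.2 -29.7] 0.4896620907022426
[652.1 -29.6] 0.4409544888765507
```

View pics/c2.png

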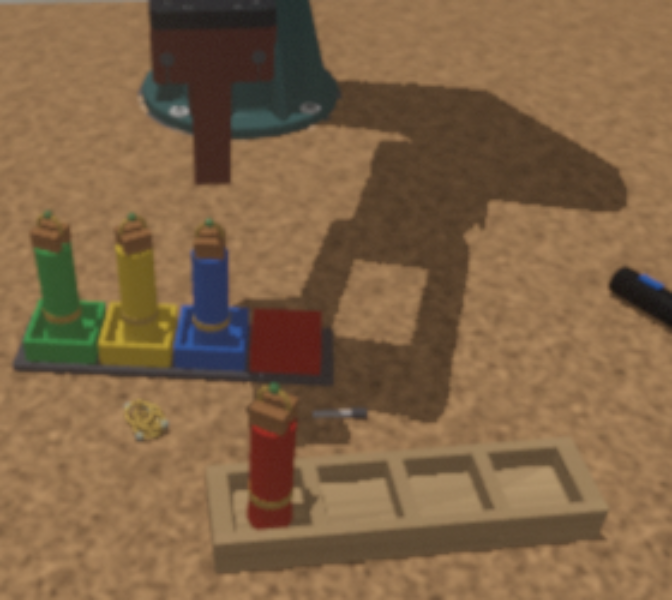

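The red clamp stands upright in the right-most pocket, its axis at (652,-29.7) both low and high. Next is blue, at (476.7,-58).

```bash
python3 -m pendant '{"slide":[[0,-0.06,0.5],[0,0,1],[0,0,1],[0,0,1],[0,0,1],[0,0,0.5],[0,0,0],[0,0,0]],"dr":[[0,0,0],[0,0,0],[0,0,0],[0,0,0],[0,0,0],[0,0,0],[0,0,0],[0,0,0]],"fingers":[1,1,1,1,1,1,1,1]}'
python3 -m pendant '{"slide":[[0,0,0],[0,0,0],[0,0,0],[0,0,0],[0,0,0],[0,0,0],[0,0,0],[0,0,0]],"dr":[[0,0,0],[0,0,0],[0,0,0],[0,0,0],[0,0,0],[0,0,0],[0,0,0],[0,0,0]],"fingers":[0.2,0,-0.2,-1,-1,-1,-1,-1]}' 25
```

```text
time_s: 15.95
position: [477.0, -57.8, 61.1]
eef_rot: [0.706, 0.708, 0.0, 0.0]
force: [-0.1, 0.5, -0.8]
finger_gap: 87.9
gripper_force: 0.0
time_s: 16.95
position: [476.5, -57.7, 60.7]
eef_rot: [0.706, 0.708, -0.0, 0.0]
force: [-0.7, -0.4, 0.5]
finger_gap: 27.1
gripper_force: 25.0
```

```bash
python3 -m pendant '{"slide":[[0,0,0.0],[0,0,-0.5],[0,0,-1],[0,0,-1],[0,0,-1],[0,0,-1],[0,0,-0.5],[0.1,0.3,0],[0.33,0.66,0],[0.5,1,0]],"dr":[[0,0,0],[0,0,0],[0,0,0],[0,0,0],[0,0,0],[0,0,0],[0,0,0],[0,0,0],[0,0,0],[0,0,0]],"fingers":[-1,-1,-1,-1,-1,-1,-1,-1,-1,-1]}'
python3 -m pendant '{"slide":[[0.5,1,0],[0.5,1,0],[0.5,1,0],[0.5,1,0],[0.33,0.66,0],[0.17,0.34,0],[0,0,0],[0,0,0],[0,0,0]],"dr":[[0,0,0],[0,0,0],[0,0,0],[0,0,0],[0,0,0],[0,0,0],[0,0,0],[0,0,0],[0,0,0]],"fingers":[-1,-1,-1,-1,-1,-1,-1,-1,-1]}'
```

```text
time_s: 18.2
position: [525.7, -33.6, 184.6]
eef_rot: [0.706, 0.708, -0.001, -0.001]
force: [0.2, -0.2, -1.7]
finger_gap: 26.9
gripper_force: 25.0
time_s: 19.32
position: [649.5, 28.4, 185.7]
eef_rot: [0.706, 0.708, -0.0, -0.0]
force: [-0.3, 0.9, -1.4]
finger_gap: 26.8
gripper_force: 25.0
```

```bash
python3 -m pendant '{"slide":[[0,0.04,0.5],[0,0,1],[0,0,1],[0,0,1],[0,0,0.8],[0,0,0.4],[0,0,0.15],[0,0,0],[0,0,0],[0,0,0]],"dr":[[0,0,0],[0,0,0],[0,0,0],[0,0,0],[0,0,0],[0,0,0],[0,0,0],[0,0,0],[0,0,0],[0,0,0]],"fingers":[-1,-1,-1,-1,-1,-1,-1,-1,-1,-1]}'
python3 -m pendant '{"slide":[[0,0,0.04],[0,0,0.03],[0,0,0.03],[0,0,0],[0,0,0]],"dr":[[0,0,0],[0,0,0],[0,0,0],[0,0,0],[0,0,0]],"fingers":[-1,-1,-1,-1,-1]}'
```

```text
time_s: 20.58
position: [651.6, 28.6, 65.1]
eef_rot: [0.706, 0.708, 0.0, 0.001]
force: [0.3, 0.9, -1.0]
finger_gap: 27.6
gripper_force: 25.0
time_s: 21.2
position: [651.1, 28.6, 61.9]
eef_rot: [0.706, 0.708, -0.0, 0.0]
force: [-0.8, 0.2, -0.8]
finger_gap: 26.7
gripper_force: 25.0
```

```bash
python3 -m pendant '{"slide":[[0,0,0.03],[0,0,0],[0,0,0]],"dr":[[0,0,0],[0,0,0],[0,0,0]],"fingers":[-1,-1,-1]}'
python3 -m pendant '{"slide":[[0,0,0.02],[0,0,0],[0,0,0]],"dr":[[0,0,0],[0,0,0],[0,0,0]],"fingers":[-1,-1,-1]}'
```

```text
time_s: 21.58
position: [651.1, 28.6, 61.1]
eef_rot: [0.706, 0.708, -0.0, 0.0]
force: [-0.5, 0.1, -1.5]
finger_gap: 27.1
gripper_force: 25.0
time_s: 21.95
position: [651.2, 28.6, 60.8]
eef_rot: [0.706, 0.708, 0.0, 0.0]
force: [0.1, -0.2, -0.4]
finger_gap: 26.8
gripper_force: 25.0
```

```bash
python3 -m pendant '{"slide":[[0,0,0.02],[0,0,0],[0,0,0]],"dr":[[0,0,0],[0,0,0],[0,0,0]],"fingers":[-1,-1,-1]}'
```

```text
time_s: 22.32
position: [651.2, 28.6, 60.7]
eef_rot: [0.706, 0.708, 0.0, 0.0]
force: [-1.9, 0.7, 5.5]
finger_gap: 27.0
gripper_force: 25.0
```

```bash
python3 -m pendant '{"slide":[[0,0,0],[0,0,0],[0,0,0],[0,0,0],[0,0,0],[0,0,-0.5],[0,0,-1],[0,0,-1],[0,0,-1],[0,0,-1]],"dr":[[0,0,0],[0,0,0],[0,0,0],[0,0,0],[0,0,0],[0,0,0],[0,0,0],[0,0,0],[0,0,0],[0,0,0]],"fingers":[-0.3,-0.2,0.2,0.6,1,1,1,1,1,1]}' | head -2
python3 -m pendant '{"slide":[[0,0,-0.5],[-0.7,-0.9,0],[-0.7,-0.9,0],[-0.7,-0.9,0],[-0.7,-0.9,0],[-0.7,-0.9,0],[-0.7,-0.9,0],[-0.7,-0.9,0],[-0.75,-1,0],[0,0,0]],"dr":[[0,0,0],[0,0,0],[0,0,0],[0,0,0],[0,0,0],[0,0,0],[0,0,0],[0,0,0],[0,0,0],[0,0,0]],"fingers":[1,1,1,1,1,1,1,1,1,1]}'
python3 -m pendant '{"slide":[[0,0,0],[0,0,0]],"dr":[[0,0,0],[0,0,0]],"fingers":[1,1]}' | head -2
python3 - <<'E'
from h import *
np.set_printoptions(precision=1,suppress=True)
c,P,h=look("scene")
for k,(x,y) in {'red':(652,-30),'blue':(651,28),'yellow':(465.4,-113.3),'green':(458.7,-173.3)}.items():
    z=P[...,2];a=np.hypot(P[...,0]-x,P[...,1]-y)<24
    print(k,[circ(P[a&(z>lo)&(z<hi)][:,:2],14) for lo,hi in((40,65),(65,92))],z[a&(z<135)].max())
E
```

```text
time_s: 23.58
position: [651.3, 28.7, 174.6]
time_s: 24.82
position: [467.5, -113.7, 185.2]
eef_rot: [0.707, 0.708, -0.0, -0.0]
force: [0.5, 0.1, -0.4]
finger_gap: 88.2
gripper_force: 0.0
time_s: 25.08
position: [470.1, -112.8, 185.3]
red [(array([652.2, -29.6]), np.float64(0.48623732121062624)), (array([652.2, -29.6]), np.float64(0.41240982605989324))] 128.04383820974112
blue [(array([650.7,  28.4]), np.float64(0.4318802636285627)), (array([650.6,  28.5]), np.float64(0.4788328040544936))] 127.69284452074582
yellow [(array([ 465.7, -113.3]), np.float64(0.6139855902183998)), (array([ 465.6, -113.2]), np.float64(0.5824449739919741))] 128.1410420621518
green [(array([ 459.1, -173.2]), np.float64(0.7157137157680542)), (array([ 458.9, -173.3]), np.float64(0.5890124403179354))] 127.68784717945537
```

Red and blue both stand upright at the right height. Next is yellow.

```bash
python3 -m pendant '{"slide":[[-0.02,-0.17,0.5],[0,0,1],[0,0,1],[0,0,1],[0,0,1],[0,0,0.47],[0,0,0],[0,0,0]],"dr":[[0,0,0],[0,0,0],[0,0,0],[0,0,0],[0,0,0],[0,0,0],[0,0,0],[0,0,0]],"fingers":[1,1,1,1,1,1,1,1]}'
python3 -m pendant '{"slide":[[0,0,0],[0,0,0],[0,0,0],[0,0,0],[0,0,0],[0,0,0],[0,0,0],[0,0,0]],"dr":[[0,0,0],[0,0,0],[0,0,0],[0,0,0],[0,0,0],[0,0,0],[0,0,0],[0,0,0]],"fingers":[0.2,0,-0.2,-1,-1,-1,-1,-1]}' 25
```

```text
time_s: 26.12
position: [465.3, -113.9, 61.4]
eef_rot: [0.706, 0.708, 0.0, 0.0]
force: [0.5, 1.6, 0.2]
finger_gap: 88.0
gripper_force: 0.0
time_s: 27.12
position: [464.9, -113.8, 60.9]
eef_rot: [0.706, 0.708, -0.0, 0.0]
force: [0.9, 0.7, 0.2]
finger_gap: 26.9
gripper_force: 25.0
```

```bash
python3 -m pendant '{"slide":[[0,0,0.0],[0,0,-0.5],[0,0,-1],[0,0,-1],[0,0,-1],[0,0,-1],[0,0,-0.5],[0.25,0.23,0],[0.5,0.46,0],[1,0.92,0]],"dr":[[0,0,0],[0,0,0],[0,0,0],[0,0,0],[0,0,0],[0,0,0],[0,0,0],[0,0,0],[0,0,0],[0,0,0]],"fingers":[-1,-1,-1,-1,-1,-1,-1,-1,-1,-1]}'
python3 -m pendant '{"slide":[[1,0.92,0],[1,0.92,0],[1,0.92,0],[1,0.92,0],[1,0.92,0],[0.75,0.69,0],[0.5,0.46,0],[0,0,0],[0,0,0],[0,0,0]],"dr":[[0,0,0],[0,0,0],[0,0,0],[0,0,0],[0,0,0],[0,0,0],[0,0,0],[0,0,0],[0,0,0],[0,0,0]],"fingers":[-1,-1,-1,-1,-1,-1,-1,-1,-1,-1]}'
```

```text
time_s: 28.38
position: [504.8, -69.0, 184.8]
eef_rot: [0.706, 0.708, -0.001, -0.001]
force: [0.4, 0.6, -2.7]
finger_gap: 27.1
gripper_force: 25.0
time_s: 29.62
position: [647.5, 86.2, 185.9]
eef_rot: [0.706, 0.708, -0.0, -0.0]
force: [-0.5, -0.4, -0.7]
finger_gap: 27.0
gripper_force: 25.0
```

```bash
python3 -m pendant '{"slide":[[0,0.05,0.5],[0,0,1],[0,0,1],[0,0,1],[0,0,0.8],[0,0,0.4],[0,0,0.15],[0,0,0],[0,0,0],[0,0,0]],"dr":[[0,0,0],[0,0,0],[0,0,0],[0,0,0],[0,0,0],[0,0,0],[0,0,0],[0,0,0],[0,0,0],[0,0,0]],"fingers":[-1,-1,-1,-1,-1,-1,-1,-1,-1,-1]}'
python3 -m pendant '{"slide":[[0,0,0.04],[0,0,0.03],[0,0,0.03],[0,0,0.02],[0,0,0],[0,0,0]],"dr":[[0,0,0],[0,0,0],[0,0,0],[0,0,0],[0,0,0],[0,0,0]],"fingers":[-1,-1,-1,-1,-1,-1]}'
python3 -m pendant '{"slide":[[0,0,0.02],[0,0,0],[0,0,0]],"dr":[[0,0,0],[0,0,0],[0,0,0]],"fingers":[-1,-1,-1]}'
```

```text
time_s: 30.88
position: [649.9, 86.9, 65.4]
eef_rot: [0.706, 0.708, 0.0, 0.0]
force: [-1.1, -0.6, -2.2]
finger_gap: 27.1
gripper_force: 25.0
time_s: 31.62
position: [649.4, 86.9, 61.6]
eef_rot: [0.706, 0.708, -0.0, 0.0]
force: [0.8, -0.7, -1.2]
finger_gap: 26.9
gripper_force: 25.0
time_s: 32.0
position: [649.4, 86.9, 61.2]
eef_rot: [0.706, 0.708, -0.0, -0.0]
force: [0.0, 0.2, -1.8]
finger_gap: 27.3
gripper_force: 25.0
```

```bash
python3 -m pendant '{"slide":[[0,0,0.02],[0,0,0],[0,0,0]],"dr":[[0,0,0],[0,0,0],[0,0,0]],"fingers":[-1,-1,-1]}'
```

```text
time_s: 32.38
position: [649.5, 86.9, 61.0]
eef_rot: [0.706, 0.708, 0.0, 0.0]
force: [-1.2, 0.9, 2.4]
finger_gap: 26.9
gripper_force: 25.0
```

```bash
python3 -m pendant '{"slide":[[0,0,0],[0,0,0],[0,0,0],[0,0,0],[0,0,0],[0,0,-0.5],[0,0,-1],[0,0,-1],[0,0,-1],[0,0,-1]],"dr":[[0,0,0],[0,0,0],[0,0,0],[0,0,0],[0,0,0],[0,0,0],[0,0,0],[0,0,0],[0,0,0],[0,0,0]],"fingers":[-0.3,-0.2,0.2,0.6,1,1,1,1,1,1]}' | head -2
python3 -m pendant '{"slide":[[0,0,-0.5],[-1,-0.75,0],[-1,-0.75,0],[-1,-0.75,0],[-1,-0.75,0],[-1,-0.75,0],[-1,-0.75,0],[-1,-0.75,0],[-1,-0.75,0],[-1,-0.75,0]],"dr":[[0,0,0],[0,0,0],[0,0,0],[0,0,0],[0,0,0],[0,0,0],[0,0,0],[0,0,0],[0,0,0],[0,0,0]],"fingers":[1,1,1,1,1,1,1,1,1,1]}' | head -2
python3 -m pendant '{"slide":[[-0.7,-0.5,0],[-0.7,-0.4,0],[0,0,0],[0,0,0],[0,0,0]],"dr":[[0,0,0],[0,0,0],[0,0,0],[0,0,0],[0,0,0]],"fingers":[1,1,1,1,1]}'
python3 - <<'E'
from h import *
np.set_printoptions(precision=1,suppress=True)
c,P,h=look("scene")
for k,(x,y) in {'red':(652,-30),'blue':(651,28),'yellow':(649,86),'green':(458.7,-173.3)}.items():
    z=P[...,2];a=np.hypot(P[...,0]-x,P[...,1]-y)<24
    print(k,[circ(P[a&(z>lo)&(z<hi)][:,:2],14) for lo,hi in((40,65),(65,92))],z[a&(z<135)].max())
E
```

```text
time_s: 33.62
position: [649.6, 86.9, 175.0]
time_s: 34.88
position: [480.6, -139.4, 185.8]
time_s: 35.5
position: [459.4, -173.1, 185.7]
eef_rot: [0.706, 0.709, 0.0, -0.0]
force: [-0.4, -0.1, -0.4]
finger_gap: 88.0
gripper_force: 0.0
red [(array([652.2, -29.6]), np.float64(0.45784736462968806)), (array([652.2, -29.6]), np.float64(0.41344293920081304))] 128.98189030881048
blue [(array([650.8,  28.4]), np.float64(0.46712701817045676)), (array([650.6,  28.4]), np.float64(0.41196446606216447))] 128.29306435252562
yellow [(array([649. ,  87.8]), np.float64(0.49406748838657866)), (array([648.9,  87.8]), np.float64(0.46106517587179996))] 127.90436902202167
green [(array([ 459.1, -173.2]), np.float64(0.6508630252969675)), (array([ 459. , -173.5]), np.float64(0.5769904521224057))] 128.25281873659193
```

```bash
python3 -m pendant '{"slide":[[0,0,0.5],[0,0,1],[0,0,1],[0,0,1],[0,0,1],[0,0,0.48],[0,0,0],[0,0,0]],"dr":[[0,0,0],[0,0,0],[0,0,0],[0,0,0],[0,0,0],[0,0,0],[0,0,0],[0,0,0]],"fingers":[1,1,1,1,1,1,1,1]}'
python3 -m pendant '{"slide":[[0,0,0],[0,0,0],[0,0,0],[0,0,0],[0,0,0],[0,0,0],[0,0,0],[0,0,0]],"dr":[[0,0,0],[0,0,0],[0,0,0],[0,0,0],[0,0,0],[0,0,0],[0,0,0],[0,0,0]],"fingers":[0.2,0,-0.2,-1,-1,-1,-1,-1]}' 25
```

```text
time_s: 36.55
position: [459.6, -174.0, 61.7]
eef_rot: [0.706, 0.708, 0.0, 0.001]
force: [-0.2, 0.5, -0.1]
finger_gap: 87.7
gripper_force: 0.0
time_s: 37.55
position: [459.0, -173.8, 61.1]
eef_rot: [0.706, 0.708, -0.0, -0.0]
force: [1.4, -0.7, -1.1]
finger_gap: 27.1
gripper_force: 25.0
```

```bash
python3 -m pendant '{"slide":[[0,0,0.0],[0,0,-0.5],[0,0,-1],[0,0,-1],[0,0,-1],[0,0,-1],[0,0,-1],[0,0,-0.5],[0.25,0.15,0],[0.5,0.3,0]],"dr":[[0,0,0],[0,0,0],[0,0,0],[0,0,0],[0,0,0],[0,0,0],[0,0,0],[0,0,0],[0,0,0],[0,0,0]],"fingers":[-1,-1,-1,-1,-1,-1,-1,-1,-1,-1]}' | head -2
python3 -m pendant '{"slide":[[1,0.6,0],[1,0.6,0],[1,0.6,0],[1,0.6,0],[1,0.6,0],[1,0.6,0],[1,0.6,0],[1,0.6,0],[1,0.6,0],[1,0.6,0]],"dr":[[0,0,0],[0,0,0],[0,0,0],[0,0,0],[0,0,0],[0,0,0],[0,0,0],[0,0,0],[0,0,0],[0,0,0]],"fingers":[-1,-1,-1,-1,-1,-1,-1,-1,-1,-1]}' | head -2
python3 -m pendant '{"slide":[[1,0.6,0],[0.7,0.4,0],[0.26,0.1,0],[0,0,0],[0,0,0],[0,0,0]],"dr":[[0,0,0],[0,0,0],[0,0,0],[0,0,0],[0,0,0],[0,0,0]],"fingers":[-1,-1,-1,-1,-1,-1]}'
```

```text
time_s: 38.8
position: [469.9, -154.2, 210.4]
time_s: 40.05
position: [618.9, 97.7, 209.4]
time_s: 40.8
position: [646.4, 143.8, 211.3]
eef_rot: [0.706, 0.708, -0.0, 0.0]
force: [0.4, -0.3, -1.6]
finger_gap: 27.3
gripper_force: 25.0
```

```bash
python3 -m pendant '{"slide":[[0,0.03,0.5],[0,0,1],[0,0,1],[0,0,1],[0,0,1],[0,0,0.8],[0,0,0.4],[0,0,0.15],[0,0,0],[0,0,0]],"dr":[[0,0,0],[0,0,0],[0,0,0],[0,0,0],[0,0,0],[0,0,0],[0,0,0],[0,0,0],[0,0,0],[0,0,0]],"fingers":[-1,-1,-1,-1,-1,-1,-1,-1,-1,-1]}'
python3 -m pendant '{"slide":[[0,0,0.04],[0,0,0.03],[0,0,0.03],[0,0,0.02],[0,0,0],[0,0,0]],"dr":[[0,0,0],[0,0,0],[0,0,0],[0,0,0],[0,0,0],[0,0,0]],"fingers":[-1,-1,-1,-1,-1,-1]}'
```

```text
time_s: 42.05
position: [648.1, 144.7, 65.8]
eef_rot: [0.706, 0.708, 0.001, 0.001]
force: [0.2, -0.5, -1.4]
finger_gap: 27.3
gripper_force: 25.0
time_s: 42.8
position: [647.4, 144.6, 61.9]
eef_rot: [0.706, 0.708, -0.0, 0.0]
force: [0.5, 0.1, -1.7]
finger_gap: 27.2
gripper_force: 25.0
```

```bash
python3 -m pendant '{"slide":[[0,0,0.02],[0,0,0],[0,0,0]],"dr":[[0,0,0],[0,0,0],[0,0,0]],"fingers":[-1,-1,-1]}'
python3 -m pendant '{"slide":[[0,0,0.02],[0,0,0],[0,0,0]],"dr":[[0,0,0],[0,0,0],[0,0,0]],"fingers":[-1,-1,-1]}'
```

```text
time_s: 43.18
position: [647.5, 144.6, 61.4]
eef_rot: [0.706, 0.708, -0.0, 0.0]
force: [-0.7, -0.6, -2.1]
finger_gap: 27.1
gripper_force: 25.0
time_s: 43.55
position: [647.5, 144.7, 61.1]
eef_rot: [0.706, 0.708, 0.0, 0.0]
force: [-0.7, -0.0, 1.5]
finger_gap: 27.1
gripper_force: 25.0
```

```bash
python3 -m pendant '{"slide":[[0,0,0.01],[0,0,0],[0,0,0]],"dr":[[0,0,0],[0,0,0],[0,0,0]],"fingers":[-1,-1,-1]}'
python3 -m pendant '{"slide":[[0,0,0],[0,0,0],[0,0,0],[0,0,0],[0,0,0],[0,0,-0.5],[0,0,-1],[0,0,-1],[0,0,-1],[0,0,-1]],"dr":[[0,0,0],[0,0,0],[0,0,0],[0,0,0],[0,0,0],[0,0,0],[0,0,0],[0,0,0],[0,0,0],[0,0,0]],"fingers":[-0.3,-0.2,0.2,0.6,1,1,1,1,1,1]}' | head -2
python3 -m pendant '{"slide":[[0,0,-1],[0,-1,0],[0,-1,0],[0,-1,0],[0,-1,0],[0,-1,0],[0,-1,0],[0,0,0],[0,0,0],[0,0,0]],"dr":[[0,0,0],[0,0,0],[0,0,0],[0,0,0],[0,0,0],[0,0,0],[0,0,0],[0,0,0],[0,0,0],[0,0,0]],"fingers":[1,1,1,1,1,1,1,1,1,1]}'
python3 - <<'E'
from h import *
np.set_printoptions(precision=1,suppress=True)
c,P,h=look("scene");cv2.imwrite("pics/end.png",c["frame"][:,:,::-1])
for k,(x,y) in {'red':(652,-30),'blue':(651,28),'yellow':(649,87),'green':(647,144)}.items():
    z=P[...,2];a=np.hypot(P[...,0]-x,P[...,1]-y)<24
    print(k,[circ(P[a&(z>lo)&(z<hi)][:,:2],14) for lo,hi in((40,65),(65,92))],z[a&(z<135)].max())
E
```

```text
time_s: 43.92
position: [647.6, 144.7, 61.1]
eef_rot: [0.706, 0.708, 0.0, 0.0]
force: [-0.7, -0.2, 5.4]
finger_gap: 26.8
gripper_force: 25.0
time_s: 45.18
position: [647.6, 144.7, 175.0]
time_s: 46.42
position: [498.8, 144.2, 198.5]
eef_rot: [0.706, 0.708, 0.0, 0.0]
force: [-1.4, -0.6, -0.5]
finger_gap: 87.8
gripper_force: 0.0
red [(array([652.2, -29.6]), np.float64(0.43789460805481006)), (array([652.1, -29.6]), np.float64(0.44573433402484147))] 128.28547125867487
blue [(array([650.7,  28.4]), np.float64(0.47517057870657503)), (array([650.6,  28.4]), np.float64(0.4441618793753179))] 128.20245238354573
yellow [(array([649. ,  87.8]), np.float64(0.4691670837662797)), (array([648.8,  87.9]), np.float64(0.4450081431577325))] 128.59751425080512
green [(array([647.1, 145.4]), np.float64(0.4777893836017811)), (array([647. , 145.4]), np.float64(0.5399478191330587))] 127.90786952945868
```

View pics/end.png

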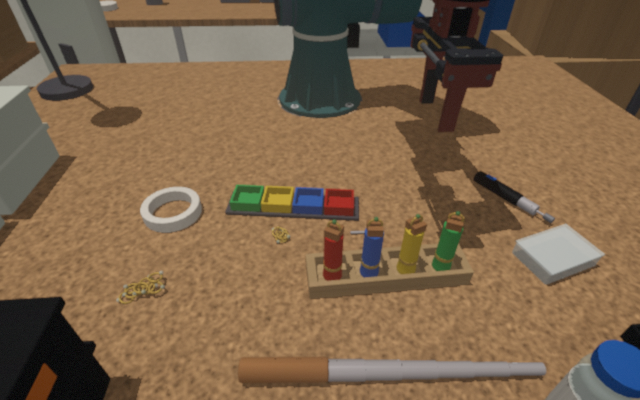

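All four clamps stand upright in the wooden rack: red (333,250), blue (372,248), yellow (411,245) and green (448,242). The cups are empty and the gripper is clear of everything.

```bash
python3 -c "
from bench import arm
print(arm.job_done())"
```

```text
the job is handed in; nothing more can be done
None
```

I moved all four clamps into the wooden rack in reverse order (from the left: green, yellow, blue, red), each set down upright on its pocket floor, and handed the job in at about 46 s; the hand-in returned no verdict.

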